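Pin the citrus press lever back on

TASK

The citrus press has been washed and its lever stands in the fork again: draw the red-handled hinge pin out of its wooden keeper, lay it down on the bare worktop and let go so that you can take it again by its red flag handle (the keeper's hood covers it, and a grip on the steel shank would block the hole). Then push the pin from the lip side right through fork, lever and fork until the red head plate is fully home against the fork, and let go. Leave the lever sitting in its fork and do not move or tip the spice jar, the tumbler, the tin or the mill.

Things in the scene. Friction and masses are not known exactly. Their poses are not given: they have to be found in the camera images.
- pin: Hinge pin, 144 mm long, 110 g: round steel shank, 14 mm diameter, 100 mm long (last 15 mm tapers to 6 mm), red plastic flag head. Origin on the shank axis at the head's seating face; x runs along the shank to the tip, z to the flag's upper side. Plate and flag end level with the shank's underside, 7 mm below the axis: on a flat surface the pin lies level, flag up, and does not roll.
- pin_seat (a point): Point on the pin's axis at the seating face of its red head plate (8 mm thick, 30 mm wide along y, from 7 mm below to 23 mm above the axis). Axes as pin. Hold the pin with about 40 N or it may droop.
- pin_tip (a point): The pin's tip, on the axis, 100 mm from the seating face. Axes as pin.
- pin_shank (a point): Point of the pin's steel shank, on the axis, 65 mm from the seating face, 35 mm from the tip. In the keeper the shank is free from 23 mm behind this point (the edge of the block it lies on) to the tip; nothing is below it there but the worktop, and the keeper's foot up to 15 mm behind this point. Axes as pin.
- pin_flag (a point): Centre of the pin's red flag handle, a flat block 36 mm long (along x), 14 mm thick (along y), 34 mm high (along z); 26 mm behind the seating face and 10 mm above the shank axis. Axes as pin.
- keeper: Light wooden keeper, fixed, 100 x 60 x 74 mm (x from -80 to 20 mm), in which the pin starts; origin on the worktop. x is the direction in which the pin is drawn out (the pin's x at the start), z up. A hood over the flag (inside 42 mm wide, 7 mm of air above the flag) is open only towards +x; its mouth is at x = -24 mm. The flag is clear of it after 50 mm of draw; then the pin can be lifted.
- keeper_seat (a point): Where the pin's seating face lies when parked: 30 mm behind the keeper's origin, 33 mm above the worktop. The pin lies on a flat wooden block, 26 mm high, that ends 42 mm ahead of this point; from there the shank juts out freely to its tip. Axes as keeper.
- press: Green lever citrus press, fixed; origin on the worktop under the middle of its fork. x points along the lever, y is the direction in which the pin goes in, z up. Foot 92 mm wide, 12 mm high, from x = -26 to 190 mm, carrying a steel bowl. Fork: two cheeks 14 mm thick, 44 mm wide along x, tops at 100 mm, 76 mm over both, with 17 mm holes at 75 mm height.
- press_bore (a point): Centre of the entry hole, on the outer face of the cheek that has a lip below its hole, 75 mm above the worktop. The lip stands out 10.5 mm, is 34 mm wide, its top 8.5 mm below this point; it keeps the flag upright. Seated, the pin's seating face touches the cheek here, pin x along y of the press, flag up. Axes as press.
- press_mid (a point): Middle of the fork, on the holes' axis, 38 mm inside press_bore; axes as press.
- lever_hole (a point): Centre of the 18 mm hole through the lever's aluminium lug (46 mm wide), which starts standing in the fork with its hole in line with the fork's. x points along the lever to its black grip, which ends 240 mm away; grip top 19 mm, lug top 25 mm above this point. The lever is loose until it is pinned.
- spice_jar_mid (a point): Bystander: spice jar with a yellow cap, 44 mm across, 104 mm high; point at half height.
- tumbler_mid (a point): Bystander: clear glass tumbler, 70 mm across, 80 mm high; point at half height.
- tin_mid (a point): Bystander: food tin, 57 mm across, 72 mm high; point at half height.
- mill_mid (a point): Bystander: turned wooden pepper mill, 58 mm across, 170 mm high; point at half height.

How it is judged:
On the way, in this order (a step that is already met when the one before it is completed fails the run):
1. the pin is drawn out of the keeper (distance between pin_seat and keeper_seat above 0.05 m), for 0.1 s.
2. the pin lies on the bare worktop, let go and still (height (world z) of pin_seat below 0.012 m and height (world z) of pin_tip below 0.016 m and contact force between the fingers and pin below 0.2 N and linear speed of pin below 0.02 m/s), for 0.2 s.
3. the pin's tip has entered the fork's first hole (y of pin_tip in the frame of press_bore above 0.004 m and x of pin_tip in the frame of press_bore between -0.006 and 0.006 m and z of pin_tip in the frame of press_bore between -0.006 and 0.006 m and angle between the x axis of pin_seat and the y axis of press_bore, either way round below 0.2 rad), for 0.1 s.
At the end, for the whole second after the job is handed in: The pin is through both cheeks and the lever's lug, its seating face within 4 mm of the entry cheek and 5 mm of the hole's centre, its axis within 0.06 rad of the hole's, at rest and let go; the lever's hole is within 6 mm of the fork's middle (y of pin_seat in the frame of press_bore above -0.004 m and x of pin_seat in the frame of press_bore between -0.005 and 0.005 m and z of pin_seat in the frame of press_bore between -0.005 and 0.005 m and angle between the x axis of pin_seat and the y axis of press_bore, either way round below 0.06 rad and y of pin_tip in the frame of press_bore above 0.09 m and distance between lever_hole and press_mid below 0.006 m and angle between the y axis of lever_hole and the y axis of press_bore, either way round below 0.15 rad and linear speed of pin below 0.01 m/s); the robot touches nothing.
It fails at once if a bystander (jar, tumbler, tin, mill) is moved more than 20 mm or tipped more than 0.3 rad (distance of any of spice_jar_mid, tumbler_mid, tin_mid, mill_mid from where it was at the start of the episode above 0.02 m or angle between any of spice_jar_mid, tumbler_mid, tin_mid, mill_mid's own z axis and vertical above 0.3 rad).
It fails at once if the lever is knocked out of place by more than 15 mm (distance of lever_hole from where it was at the start of the episode above 0.015 m).
It also fails if it takes over 67 s, if anything falls off the work surface, if the arm or the gripper's body presses on something with over 40 N, if the wrist force passes 120 N, or if a joint passes its speed limit or range.

ROBOT

A 6-joint arm with a two-finger parallel gripper is mounted at the origin on a cart in front of the work surface, level with it; the furniture and walls round the work are solid. World frame = base frame: x ahead of the robot, y to its left, z up, the work surface at z = 0. Lengths are in m, angles in rad, forces in N, time in s.
With the tool pointing down it reaches from about 0.3 to 0.775 m from the base axis. Payload 14.6 kg.
Tool frame: the origin (TCP) lies at the very end of the fingers, on their centre line; the grasp point (between the pads) lies 19 mm behind it; y points along the fingers, z is the direction in which the jaws open and shut, and the axes are right-handed (so a half turn about y gives the same grasp; the last joint's range is limited). The gripper opens to 94 mm and grips with 3 to 60 N. Pads are 16 mm wide; open, the fingers measure 119 mm over their backs; the gripper's body (75 mm by 177 mm) begins 78 mm behind the grasp point.
Start: joints at [1.273, 0.3, 1.521, -0, 1.321, -0.067], TCP at [0.126, 0.535, 0.205] pointing down, gripper open.
Joint ranges: [-3.03, 3.03], [-0.79, 2.21], [0.23, 2.52], [-1.04, 4.18], [0, 3.07], [-2.55, 2.55]. Speed limits (rad/s): [2.22, 2.22, 2.57, 3.14, 3.14, 3.14].

INTERFACE

Orientations are given as [roll, pitch, yaw] about the fixed x, y, z axes, in that order (R = Rz(yaw) Ry(pitch) Rx(roll)).
In Python, from station import get_obs, camera, hand_in, masks_of gives the robot as it stands.
- The arm moves only by the shell command python3 -m jog 'ROWS' [FORCE]. ROWS is text: rows parted by semicolons, each of 7 numbers parted by spaces: the shift along the world's x, y, z in mm, then the turn, a rotation vector about the world's x, y, z in degrees, then the closure, from 0 (fully open) to 1 (shut). A call has 1 to 10 rows; each row is the pose to reach, as a shift and turn from the pose measured when the call began; what a row does not reach only later rows make up. A row lasts 1/12 s, in which the tool goes at most 41.7 mm and 7.16 degrees, less where a joint would pass 70% of its speed; a pose out of reach is approached as far as the arm can. A call with a gripper value outside its range is refused whole. The fingers move at their own pace and stop on an object; FORCE is the grip in N (left out, the last holds). Time passes only in rows, so rows that repeat a pose let the fingers close. It gives the time, the measured TCP pose, the force and the opening at its end, in the units of the state.
- get_obs(): the state, without advancing time (a new reading comes with each control period).
- camera(name): name is "side" or "top" or "wrist"; returns a dict with "img" (400x640x3 uint8, red, green, blue), "range_z" (400x640 float32, m along the optical axis (not along the pixel's ray), 0 where there is no reading), "fx", "fy", "cx", "cy" (pixels), "rvec" (rotation vector, rad) and "tvec" (3), from world to camera coordinates, as OpenCV has them. Camera axes: x right, y down, z forward; pixel columns grow to the right and rows downward; lengths in m; the calibration is good to about 2 mm. The wrist camera is an equidistant fisheye: a pixel r from the principal point sees the ray r / f radians off the axis. A picture is of the moment at which its call begins.
- hand_in(): hands the job in, once; it reports no verdict.
Trained networks look in the newest picture that a camera, given by its name, has taken for a name from the list of things; names that differ only in an ending like _2 or _b are one class to them, and where a whole thing is asked for, a point or a joint stands for the part that bears it (a point fixed in the world has none). Each returns a list of dicts, best first, with "conf" (0 to 1); they miss things now and then, are a little off and sometimes report something else, mostly with a low value. They report only what shows in the picture. A call takes as long as a camera call.
- masks_of(thing, camera): "mask" (400x640 bool, what is visible of it) and "extent" ([left, top, right, bottom] in pixels, round what is visible of it).
The state is a dict: "time_s": time; "qpos": joint angles; "joint_vel": joint speeds; "tau": joint torques, N m; "ee_pos": TCP position; "eef_rot": TCP orientation; "force": force on the tool from outside, world axes, zero at the start; "moment": the same for the moment, N m; "grip_width": finger opening in m.
Only numpy, scipy, OpenCV 4.12 (cv2) and the standard library are available. Lean on these libraries where they do the work, as an engineer would, in place of code of your own. Each camera call takes 0.05 s, during which the arm holds its last target.

## Working session

There is one attempt and no reset: what is moved stays moved. The work goes in short steps, Python scripts to look and compute and a shell command to move; the robot and the scene stay as the last step left them, time stands still between calls to the robot, and variables do not carry over. Pictures are saved under pics/ and viewed, and the job is handed in when it is done.

```bash
ls; mkdir -p pics
cat > h.py <<'E'
import numpy as np, cv2
from station import get_obs, camera, hand_in, masks_of
def save(c,fn): cv2.imwrite('pics/'+fn,c['img'][:,:,::-1])
def cloud(c,fish=False):
    h,w=c['range_z'].shape
    u,v=np.meshgrid(np.arange(w),np.arange(h))
    x=(u-c['cx'])/c['fx'];y=(v-c['cy'])/c['fy']
    if fish:
        r=np.hypot(x,y)+1e-9; t=np.tan(np.minimum(r,1.5)); x=x/r*t;y=y/r*t
    z=c['range_z']; P=np.stack([x*z,y*z,z],-1)
    R=cv2.Rodrigues(np.array(c['rvec'],float))[0]
    return (P-np.array(c['tvec']).reshape(3))@R, z>0
E
python3 - <<'E'
from h import *
o=get_obs();print({k:np.round(v,3).tolist() for k,v in o.items()})
for n in ['side','top','wrist']:
    c=camera(n);save(c,n+'0.png');np.save(n+'0.npy',c,allow_pickle=True)
    R=cv2.Rodrigues(np.array(c['rvec'],float))[0];print(n,c['fx'],c['fy'],c['cx'],c['cy'],-R.T@np.array(c['tvec']).reshape(3),R.round(2).tolist())
    for t in ['pin','keeper','press','lever_hole','spice_jar_mid','tumbler_mid','tin_mid','mill_mid']:
        m=masks_of(t,n)
        P,ok=cloud(c,n=='wrist')
        for d in m[:2]:
            k=d['mask']&ok
            p=P[k]
            print(t,round(d['conf'],2),d['extent'],k.sum(),np.median(p,0).round(3) if k.sum() else '',p.min(0).round(3) if k.sum() else '',p.max(0).round(3) if k.sum() else '')
E
```

```text
pics
{'time_s': 0.0, 'qpos': [1.273, 0.3, 1.522, -0.0, 1.321, -0.067], 'joint_vel': [0.001, 0.0, 0.001, -0.001, 0.002, 0.001], 'tau': [0.002, -53.181, -35.274, 0.071, 0.024, -0.0], 'ee_pos': [0.126, 0.535, 0.205], 'eef_rot': [-1.572, 0.0, -0.231], 'force': [-0.243, 0.025, 0.157], 'moment': [-0.042, 0.004, 0.059], 'grip_width': 0.094}
side 396.8421471070598 396.8421471070598 323.0521022333748 200.62662334041033 [ 0.17234226 -0.93006997  0.44755499] [[0.9, -0.43, -0.0], [-0.17, -0.35, -0.92], [0.39, 0.83, -0.39]]
pin 0.72 [292.6, 238.3, 313.9, 253.9] 144 [ 0.447 -0.244  0.036] [ 0.434 -0.274 -0.002] [ 0.467 -0.144  0.04 ]
keeper 0.59 [299.7, 231.7, 355.0, 284.1] 1839 [ 0.464 -0.333  0.04 ] [ 0.429 -0.355 -0.002] [ 0.581 -0.182  0.074]
press 0.8 [266.1, 163.9, 340.9, 208.0] 1524 [0.542 0.057 0.03 ] [ 0.484  0.018 -0.002] [0.702 0.183 0.1  ]
press 0.37 [289.4, 237.5, 314.3, 251.6] 159 [ 0.45  -0.244  0.035] [ 0.435 -0.274 -0.004] [ 0.489 -0.161  0.04 ]
spice_jar_mid 0.58 [375.3, 215.4, 398.2, 269.7] 1072 [ 0.585 -0.359  0.063] [ 0.572 -0.367 -0.002] [ 0.665 -0.203  0.105]
tumbler_mid 0.5
[... 1717 characters left out ...]
1 -0.301  0.07 ] [ 0.425 -0.365 -0.003] [ 0.524 -0.243  0.078]
mill_mid 0.84 [361.6, 99.9, 390.6, 145.8] 972 [ 0.674 -0.251  0.121] [ 0.66  -0.303 -0.003] [ 0.749 -0.23   0.17 ]
mill_mid 0.34 [264.4, 255.1, 301.0, 292.0] 956 [ 0.373 -0.054  0.012] [ 0.338 -0.092 -0.004] [ 0.409 -0.014  0.082]
wrist 309.70691628693146 309.70691628693146 316.5555576171637 197.7804651732181 [0.04834729 0.5524011  0.38530188] [[0.23, 0.97, -0.0], [0.94, -0.22, 0.27], [0.27, -0.06, -0.96]]
keeper 0.51 [31.6, 375.5, 46.6, 396.7] 152 [ 0.475 -0.307  0.075] [ 0.444 -0.348  0.041] [ 0.506 -0.284  0.076]
lever_hole 0.52 [29.4, 379.4, 47.4, 397.0] 145 [ 0.475 -0.305  0.075] [ 0.444 -0.348  0.043] [ 0.507 -0.282  0.076]
```

Run:
```python
from h import *
a=cv2.imread('pics/top0.png')[80:310,160:440];cv2.imwrite('pics/top0z.png',cv2.resize(a,None,fx=2.6,fy=2.6,interpolation=2))
a=cv2.imread('pics/side0.png')[150:300,220:430];cv2.imwrite('pics/side0z.png',cv2.resize(a,None,fx=3.6,fy=3.6,interpolation=2))
```

```text
(no output)
```

View pics/top0z.png

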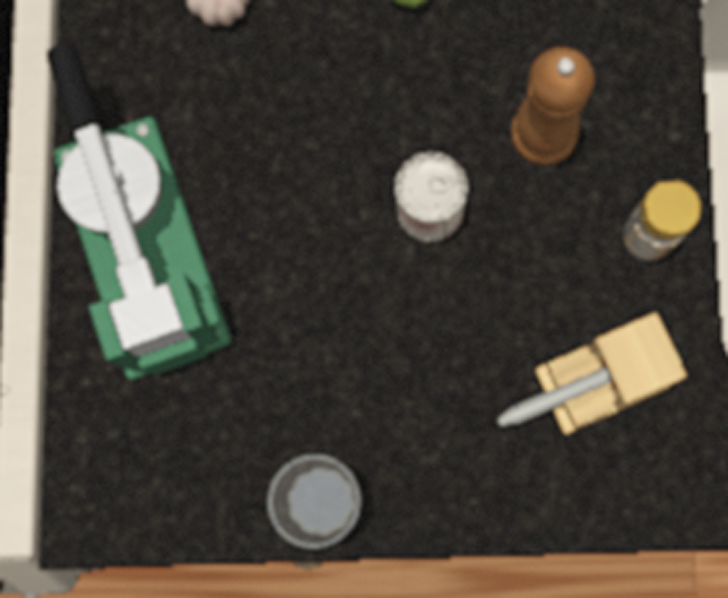

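View pics/side0z.png

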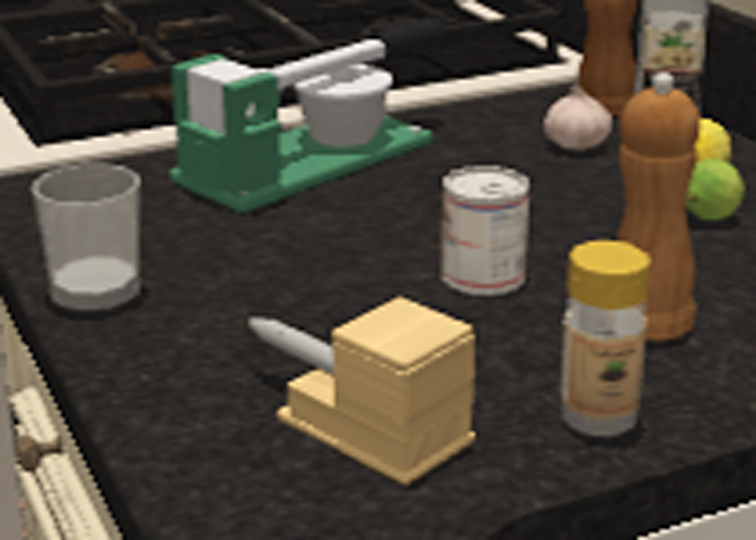

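The top view shows the keeper with the pin pointing left and slightly down (tip at zoom (500,420)). The press is at left, with its hole face towards the side camera (hole at zoom (250,110) in the side view). Next I'll fit the poses.

```bash
cat > fit.py <<'E'
from h import *
def rect(p):
    (c,s,a)=cv2.minAreaRect(p[:,:2].astype(np.float32)*1000); return np.round(c,1),np.round(s,1),round(a,2)
for n in ['top','side']:
    c=np.load(n+'0.npy',allow_pickle=True).item();P,ok=cloud(c)
    def reg(x0,x1,y0,y1,z0,z1):
        k=ok&(P[...,0]>x0)&(P[...,0]<x1)&(P[...,1]>y0)&(P[...,1]<y1)&(P[...,2]>z0)&(P[...,2]<z1);return P[k]
    t=reg(.3,.6,-.3,.1,-.02,.015);print(n,'table z',np.median(t[:,2]))
    p=reg(.4,.55,-.4,-.2,.068,.08);print('hood',len(p),rect(p),p[:,2].mean())
    p=reg(.45,.58,0,.13,.094,.11);print('fork top',len(p),rect(p),p[:,2].mean())
    p=reg(.4,.52,-.31,-.15,.033,.046);print('shank',len(p),rect(p),p[:,2].max())
    q=p[:,:2];m=q.mean(0);w,v=np.linalg.eigh(np.cov(q.T));d=v[:,1]*np.sign(v[1,1]);print(m,d,np.degrees(np.arctan2(d[1],d[0])),(q@d).max(),m@d)
E
python3 fit.py
```

```text
top table z -0.0011459410470671463
hood 696 (array([ 478. , -317.9]), array([55.9, 54.5]), 22.17) 0.0726790200956156
fork top 748 (array([516.4,  69.1]), array([44.9, 76.3]), 19.29) 0.09863645882229274
shank 284 (array([ 443.4, -260.5]), array([ 52.5, 100. ]), 36.86) 0.04442215307264253
[ 0.45264463 -0.25591132] [-0.38127016  0.92446366] 112.4123817863465 -0.35609469543094274 -0.40916061233636913
side table z -0.0012277717614862563
hood 443 (array([ 480.3, -318.6]), array([56.6, 54.4]), 22.34) 0.07224188220518081
fork top 168 (array([519. ,  68.8]), array([45.7, 80. ]), 20.25) 0.09801952844747104
shank 122 (array([ 449.5, -257.4]), array([ 21.1, 103.5]), 7.09) 0.045424135051745085
[ 0.44728819 -0.25041378] [-0.15201984  0.98837744] 98.74399755466966 -0.2708251645050229 -0.31550001295373303
```

```bash
python3 -m jog '274 -385 0 0 0 -30 0;274 -385 0 0 0 -30 0;274 -385 0 0 0 -30 0;274 -385 0 0 0 -30 0;274 -385 0 0 0 -30 0;274 -385 0 0 0 -30 0;274 -385 0 0 0 -30 0;274 -385 0 0 0 -30 0;274 -385 0 0 0 -30 0;274 -385 0 0 0 -30 0' 45
```

```text
time_s: 2.18
ee_pos: [0.3681, 0.1941, 0.2058]
eef_rot: [-1.57, -0.0, -0.754]
force: [-0.1, 0.3, -0.2]
grip_width: 0.094
```

```bash
python3 -m jog '40 -150 0 0 0 -24.5 0;40 -150 0 0 0 -24.5 0;40 -150 0 0 0 -24.5 0;40 -150 0 0 0 -24.5 0;78 -431 -40 0 0 -24.5 0;78 -431 -40 0 0 -24.5 0;78 -431 -40 0 0 -24.5 0;78 -431 -60 0 0 -24.5 0;78 -431 -80 0 0 -24.5 0;78 -431 -80 0 0 -24.5 0' 45; python3 -m jog '0 0 0 0 0 0 0;0 0 0 0 0 0 0'
```

```text
time_s: 3.02
ee_pos: [0.4404, -0.1966, 0.1442]
eef_rot: [-1.569, -0.001, -1.182]
force: [1.1, 1.1, 0.4]
grip_width: 0.0936
time_s: 3.18
ee_pos: [0.4397, -0.1977, 0.1432]
eef_rot: [-1.57, 0.0, -1.185]
force: [0.0, 1.9, 0.0]
grip_width: 0.094
```

Run:
```python
from h import *
o=get_obs();print(o['time_s'],o['ee_pos'],o['eef_rot'])
c=camera('wrist');save(c,'w1.png');np.save('w1.npy',c)
P,ok=cloud(c,True)
k=ok&(P[...,0]>.4)&(P[...,0]<.5)&(P[...,1]>-.3)&(P[...,1]<-.15)&(P[...,2]>.03)&(P[...,2]<.048)
p=P[k];print(len(p),np.median(p,0),p.max(0),p.min(0))
h=P[ok&(P[...,0]>.4)&(P[...,0]<.55)&(P[...,1]>-.37)&(P[...,1]<-.25)&(P[...,2]>.068)&(P[...,2]<.08)]
print(len(h),cv2.minAreaRect(h[:,:2].astype(np.float32)*1000) if len(h) else 0)
```

```text
3.1833 [ 0.43974044 -0.19774441  0.14317508] [-1.57043993e+00  3.07067874e-04 -1.18526566e+00]
1328 [ 0.45489369 -0.25610826  0.03933959] [ 0.49636414 -0.206134    0.04784778] [ 0.43271848 -0.29999404  0.03009463]
814 ((480.0330810546875, -317.6436462402344), (55.14626693725586, 54.4297981262207), 21.18088150024414)
```

View pics/w1.png

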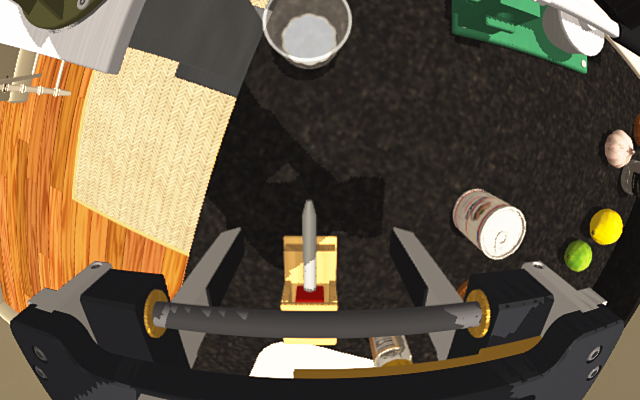

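The wrist view shows the pin jutting out of the keeper (tip at (308,203), red head plate at (310,293)), centred between the open fingers and agreeing with the fit. I'll descend and grip.

```bash
python3 -m jog '7 -40 -40 0 0 0 0;7 -40 -40 0 0 0 0;7 -40 -118 0 0 0 0;7 -40 -118 0 0 0 0;7 -40 -118 0 0 0 0;7 -40 -118 0 0 0 0;7 -40 -118 0 0 0 0' 45; python3 -m jog '0 0 0 0 0 0 1;0 0 0 0 0 0 1;0 0 0 0 0 0 1;0 0 0 0 0 0 1;0 0 0 0 0 0 1;0 0 0 0 0 0 1;0 0 0 0 0 0 1;0 0 0 0 0 0 1'
```

```text
time_s: 3.82
ee_pos: [0.4484, -0.2364, 0.0286]
eef_rot: [-1.568, -0.003, -1.182]
force: [0.8, -1.1, -0.1]
grip_width: 0.0939
time_s: 4.48
ee_pos: [0.4484, -0.2365, 0.0285]
eef_rot: [-1.568, -0.003, -1.183]
force: [0.3, 0.5, -0.7]
grip_width: 0.0441
```

```bash
python3 -m jog '-1 0 -3 0 0 0 1;-1 0 -3 0 0 0 1;-1 0 -3 0 0 0 1;-1 0 -3 0 0 0 1;-1 0 -3 0 0 0 1;-1 0 -3 0 0 0 1;-1 0 -3 0 0 0 1;-1 0 -3 0 0 0 1'
```

```text
time_s: 5.15
ee_pos: [0.4474, -0.2365, 0.0255]
eef_rot: [-1.568, -0.003, -1.183]
force: [-0.3, -0.6, -0.7]
grip_width: 0.0126
```

```bash
python3 -m jog '0 0 0 0 0 0 1;0 0 0 0 0 0 1;0 0 0 0 0 0 1'
python3 - <<'E'
from h import *
c=camera('wrist');save(c,'w2.png')
E
```

```text
time_s: 5.4
ee_pos: [0.4474, -0.2365, 0.0255]
eef_rot: [-1.568, -0.003, -1.183]
force: [-0.2, 0.1, 0.5]
grip_width: 0.0131
```

View pics/w2.png

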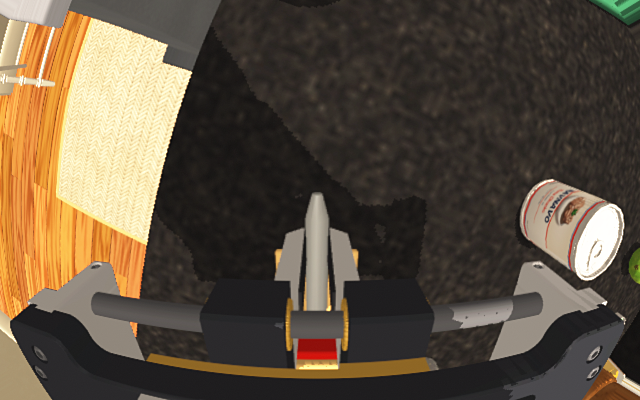

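The fingers hold the shank (tip at (317,195)). I'll draw along the keeper's axis.

```bash
python3 -m jog '-7 17 0 0 0 0 1;-14 34 0 0 0 0 1;-21 51 0 0 0 0 1;-27 66 0 0 0 0 1;-30 74 0 0 0 0 1;-30 74 0 0 0 0 1;-30 74 0 0 0 0 1;-30 74 0 0 0 0 1'
python3 - <<'E'
from h import *
c=camera('wrist');save(c,'w3.png')
c=camera('top');save(c,'t3.png')
c=camera('side');save(c,'s3.png')
a=cv2.imread('pics/s3.png')[150:300,220:430];b=cv2.imread('pics/t3.png')[120:270,300:510];cv2.imwrite('pics/st3.png',cv2.resize(np.vstack([a,b]),None,fx=2,fy=2,interpolation=2))
E
```

```text
time_s: 6.12
ee_pos: [0.4178, -0.1631, 0.0257]
eef_rot: [-1.568, -0.003, -1.183]
force: [-0.3, 0.5, -1.1]
grip_width: 0.0132
```

View pics/w3.png

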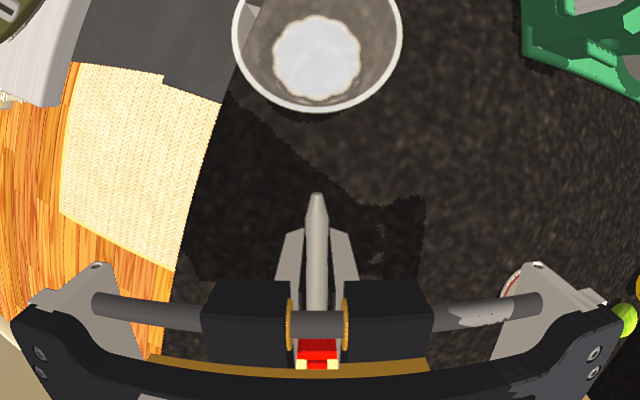

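View pics/st3.png

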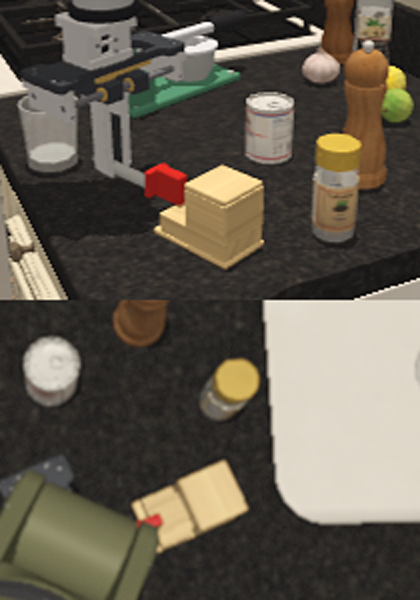

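```bash
python3 -m jog '0 0 30 0 0 0 1;0 5 40 0 0 0 1;20 25 45 0 0 -3 1;40 45 45 0 0 -3 1;57 63 45 0 0 -3 1;57 63 45 0 0 -3 1;57 63 10 0 0 -3 1;57 63 -10 0 0 -3 1;57 63 -20 0 0 -3 1;57 63 -20 0 0 -3 1'
```

```text
time_s: 7.1
ee_pos: [0.4734, -0.0999, 0.0037]
eef_rot: [-1.571, -0.001, -1.236]
force: [0.3, -0.2, -0.7]
grip_width: 0.0127
```

Run:
```python
from h import *
c=camera('side');save(c,'s4.png')
a=cv2.imread('pics/s4.png')[130:280,200:410];cv2.imwrite('pics/s4z.png',cv2.resize(a,None,fx=3,fy=3,interpolation=2))
```

```text
(no output)
```

View pics/s4z.png

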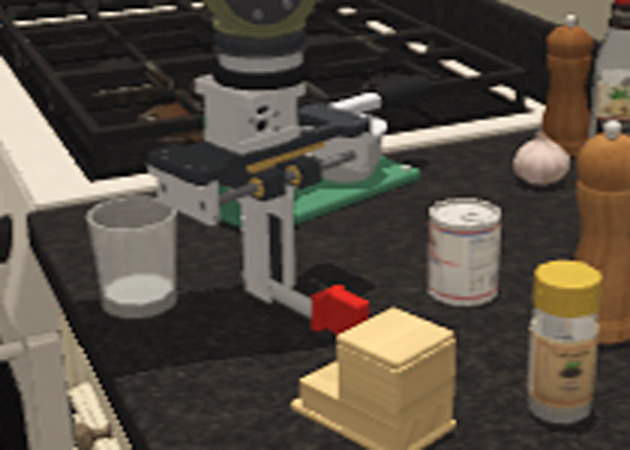

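The pin is level, flag up, just above the bare worktop. I'll lower it 2 mm, then release.

```bash
python3 -m jog '0 0 -2 0 0 0 1;0 0 -2 0 0 0 1;0 0 -2 0 0 0 0.5;0 0 -2 0 0 0 0.5;0 0 -2 0 0 0 0.5;0 0 -2 0 0 0 0.5;0 0 -2 0 0 0 0.5;0 0 -2 0 0 0 0.5;0 0 -2 0 0 0 0.5'; python3 -m jog '0 0 0 0 0 0 0.4;0 0 0 0 0 0 0.4;0 0 0 0 0 0 0.4;0 0 30 0 0 0 0.4;0 0 60 0 0 0 0.4;0 -40 95 0 0 0 0.4;0 -40 95 0 0 0 0.4;0 -40 95 0 0 0 0.4;0 -40 95 0 0 0 0.4'
python3 - <<'E'
from h import *
print(get_obs()['grip_width'])
for n in ['wrist','side']:
    c=camera(n);save(c,n+'5.png');np.save(n+'5.npy',c)
E
```

```text
time_s: 7.9
ee_pos: [0.4743, -0.1002, 0.0032]
eef_rot: [-1.569, -0.002, -1.236]
force: [-0.1, -0.8, -0.5]
grip_width: 0.0469
time_s: 8.65
ee_pos: [0.4739, -0.1401, 0.0975]
eef_rot: [-1.569, -0.002, -1.237]
force: [0.4, 0.1, 0.3]
grip_width: 0.0564
0.05643848261534083
```

View pics/wrist5.png

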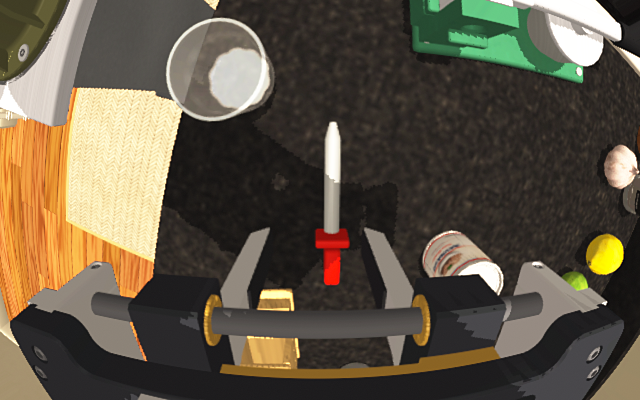

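View pics/side5.png

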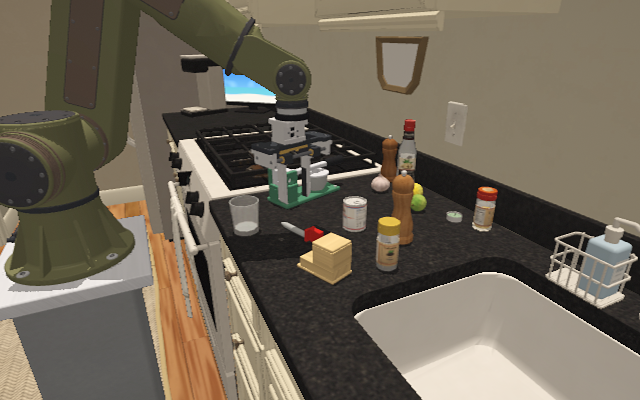

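The pin lies flat, flag up (tip (332,124), head plate (331,239), flag (331,268)), with the fingers clear of it. Now I'll measure it.

Run:
```python
from h import *
c=np.load('wrist5.npy',allow_pickle=True).item();P,ok=cloud(c,True)
im=c['img'].astype(int)
red=(im[...,0]>110)&(im[...,1]<70)&(im[...,2]<70)
k=red&ok&(P[...,2]<.06)&(P[...,0]>.4)&(P[...,0]<.6)&(P[...,1]<-.1)
p=P[k];print(len(p))
f=p[p[:,2]>.028];print('flagtop',len(f),f.mean(0),cv2.minAreaRect(f[:,:2].astype(np.float32)*1000))
k=ok&~red&(P[...,2]>.005)&(P[...,2]<.03)&(P[...,0]>.42)&(P[...,0]<.53)&(P[...,1]>-.158)&(P[...,1]<-.05)
s=P[k];q=s[:,:2];m=q.mean(0);w,v=np.linalg.eigh(np.cov(q.T));d=v[:,1]*np.sign(v[1,1])
print('shank',len(s),m,d,np.degrees(np.arctan2(d[1],d[0])),np.sqrt(w),'tip',m+d*((q-m)@d).max(), 'zmax',s[:,2].max())
t=P[ok&(P[...,2]<.01)&(P[...,0]>.4)&(P[...,0]<.5)&(abs(P[...,1]+.1)<.1)];print('table',np.median(t[:,2]))
# along-axis red extents
r=p[:,:2]-m;print('red along',(r@d).min(),(r@d).max())
for lo in np.arange(-.05,.06,.02):
    a=(q-m)@d;b=(q-m)@np.array([-d[1],d[0]]);kk=(a>lo)&(a<lo+.02);print(round(lo,2),b[kk].min().round(4),b[kk].max().round(4))if kk.any() else 0
h=P[ok&(P[...,2]>.094)&(P[...,2]<.11)&(P[...,0]>.45)&(P[...,0]<.58)&(P[...,1]>0)&(P[...,1]<.13)]
print('fork',len(h),cv2.minAreaRect(h[:,:2].astype(np.float32)*1000),h[:,2].mean())
```

```text
1132
flagtop 840 [ 0.50213468 -0.18028781  0.0327525 ] ((504.4474792480469, -183.667236328125), (29.17804527282715, 43.61909866333008), 20.608797073364258)
shank 1553 [ 0.47903951 -0.11427656] [-0.32803655  0.94466503] 109.14964518128488 [0.0038953  0.02567162] tip [ 0.46392896 -0.07076188] zmax 0.01686071624974292
table 0.0006085930596330851
red along -0.11792964756571084 -0.05182600750431779
-0.05 -0.0066 0.0064
-0.03 -0.0073 0.0066
-0.01 -0.0069 0.0067
0.01 -0.0074 0.0067
0.03 -0.0073 0.0068
fork 1383 ((528.2852783203125, 40.95313262939453), (45.814178466796875, 19.623332977294922), 21.779075622558594) 0.09991496563744165
```

```bash
python3 -m jog '31 -49 -20 0 0 0 0.4;31 -49 -40 0 0 0 0.4;31 -49 -93 0 0 0 0.4;31 -49 -93 0 0 0 0.4;31 -49 -93 0 0 0 0.4;31 -49 -93 0 0 0 0.4;31 -49 -93 0 0 0 0.4' 45; python3 -m jog '0 0 0 0 0 0 1;0 0 0 0 0 0 1;0 0 0 0 0 0 1;0 0 0 0 0 0 1;0 0 0 0 0 0 1;0 0 0 0 0 0 1;0 0 0 0 0 0 1;0 0 0 0 0 0 1;0 0 0 0 0 0 1;0 0 0 0 0 0 1' 50
```

```text
time_s: 9.33
ee_pos: [0.5041, -0.1873, 0.0033]
eef_rot: [-1.572, 0.001, -1.235]
force: [0.5, 0.7, 1.0]
grip_width: 0.0566
time_s: 10.17
ee_pos: [0.5041, -0.1873, 0.0034]
eef_rot: [-1.572, 0.001, -1.235]
force: [0.9, 0.1, -0.3]
grip_width: 0.0138
```

```bash
python3 -m jog '0 0 30 0 0 0 1;0 0 68 0 0 0 1;40 35 68 0 0 0 1;77 71 68 0 0 0 1;77 71 68 0 0 0 1;77 71 68 0 0 0 1;77 71 68 0 0 0 1'
python3 - <<'E'
from h import *
for n in ['wrist','side','top']:
    c=camera(n);save(c,n+'6.png');np.save(n+'6.npy',c)
a=cv2.imread('pics/side6.png')[150:240,250:370];cv2.imwrite('pics/side6z.png',cv2.resize(a,None,fx=6,fy=6,interpolation=2))
E
```

```text
time_s: 10.75
ee_pos: [0.5812, -0.1155, 0.0708]
eef_rot: [-1.573, 0.001, -1.233]
force: [-0.1, -0.5, -2.2]
grip_width: 0.0132
```

View pics/wrist6.png

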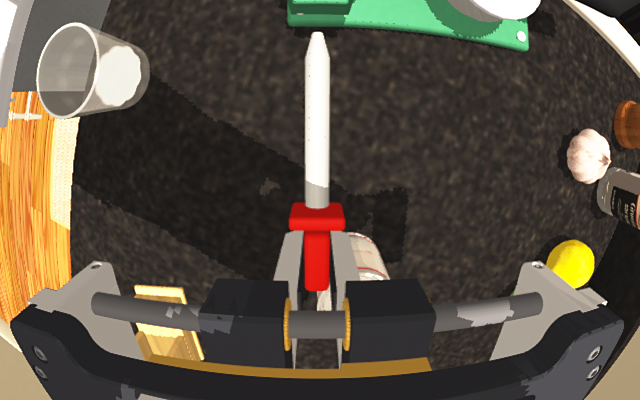

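View pics/side6z.png

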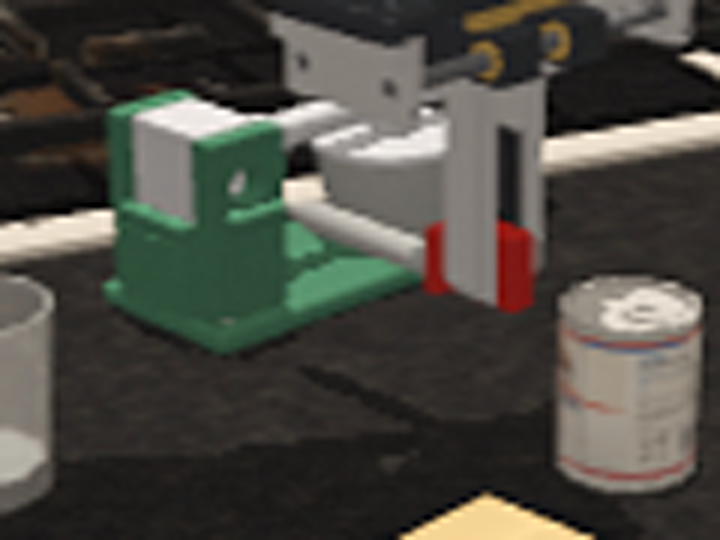

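```bash
cat > m.py <<'E'
from h import *
import sys
sfx=sys.argv[1]
for n in ['wrist','side','top']:
    try: c=np.load(n+sfx+'.npy',allow_pickle=True).item()
    except Exception: continue
    P,ok=cloud(c,n=='wrist');im=c['img'].astype(int)
    R,G,B=im[...,0],im[...,1],im[...,2]
    grey=(abs(R-G)<25)&(abs(R-B)<25)&(R>80)
    d0=np.array([-.335,.942]);T=np.array(get_obs()['ee_pos'])
    rel=P[...,:2]-T[:2];a=rel@d0;b=rel@np.array([.942,.335])
    k=ok&grey&(a>.036)&(a<.130)&(abs(b)<.013)&(abs(P[...,2]-T[2]-.003)<.014)
    s=P[k];print(n,'shank',len(s))
    if len(s)>20:
        q=s-s.mean(0);w,v=np.linalg.eigh(np.cov(q.T));d=v[:,2]*np.sign(v[1,2])
        print(' mean',s.mean(0).round(4),'dir',d.round(4),'yaw',np.degrees(np.arctan2(d[1],d[0])).round(2),'tip',(s.mean(0)+d*(q@d).max()).round(4),'z',np.percentile(s[:,2],[2,98]).round(4), 'zslope', np.polyfit(a[k],P[k][:,2],1).round(4), 'blat',np.percentile(b[k],[2,98]).round(4))
    green=ok&(G>R+20)&(G>B+8)&(P[...,0]>.45)&(P[...,0]<.6)&(P[...,1]>-.02)&(P[...,1]<.15)
    f=P[ok&(P[...,2]>.093)&(P[...,2]<.106)&(P[...,0]>.45)&(P[...,0]<.575)&(P[...,1]>0.01)&(P[...,1]<.13)]
    if len(f)>10:print(' forktop',len(f),cv2.minAreaRect(f[:,:2].astype(np.float32)*1000),f[:,2].mean())
    # entry face: green points z .07-.097 with a near
    pr=(P[...,:2]-np.array([.530,.033]))
    e=green&(abs(pr@d0)<.008)&(P[...,2]>.07)&(P[...,2]<.096)
    s=P[e]
    if len(s)>20:
        # plane fit n.x (vertical)
        A=s[:,:2];m=A.mean(0);w,v=np.linalg.eigh(np.cov(A.T));t=v[:,1]*np.sign(v[0,1]);print(' face',len(s),m.round(4),'yaw of normal',(np.degrees(np.arctan2(t[1],t[0]))+90).round(2),'ends',(m+t*((A-m)@t).min()).round(4),(m+t*((A-m)@t).max()).round(4))
E
python3 m.py 6; echo; python3 m.py 0 | grep -v shank
```

```text
wrist shank 3262
 mean [ 0.5554 -0.0421  0.0806] dir [-0.3256  0.9454 -0.0112] yaw 109.0 tip [0.5403 0.0019 0.0801] z [0.076  0.0829] zslope [-0.0111  0.0815] blat [-0.0048  0.0073]
side shank 112
 mean [ 0.5522 -0.0456  0.0758] dir [-0.3294  0.9441  0.0072] yaw 109.24 tip [0.5363 0.     0.0762] z [0.0688 0.0804] zslope [0.007  0.0753] blat [-0.0064  0.0033]
 forktop 181 ((520.195068359375, 69.53453826904297), (46.26213455200195, 79.60586547851562), 19.176753997802734) 0.09773823530554566
 face 101 [0.5288 0.0337] yaw of normal 106.7 ends [0.5088 0.0278] [0.5526 0.0409]
top shank 0
 forktop 560 ((516.70263671875, 69.16889190673828), (44.784156799316406, 76.64344787597656), 19.692272186279297) 0.09866774286516673

 forktop 181 ((519.0167236328125, 68.80368041992188), (45.71601867675781, 79.95215606689453), 20.251964569091797) 0.09769270098525507
 face 102 [0.5286 0.034 ] yaw of normal 108.0 ends [0.5097 0.0278] [0.5523 0.0417]
 forktop 754 ((516.43310546875, 69.14730834960938), (44.88542175292969, 76.32221221923828), 19.287246704101562) 0.09859593064612754
 face 36 [0.5242 0.033 ] yaw of normal 106.15 ends [0.507  0.0281] [0.5484 0.04  ]
```

Run:
```python
from h import *
# press foot + fork via top cam 0
c=np.load('top0.npy',allow_pickle=True).item();P,ok=cloud(c);im=c['img'].astype(int);R,G,B=[im[...,i] for i in range(3)]
k=ok&(G>R+15)&(G>B+8)&(P[...,0]>.45)&(P[...,0]<.75)&(P[...,1]>-.02)&(P[...,1]<.2)&(P[...,2]<.02)
f=P[k];r=cv2.minAreaRect(f[:,:2].astype(np.float32)*1000);print('foot',r,f[:,2].mean())
# right(-y) long edge of foot: for slices along lever, min y
t=np.array([.942,.335]);n=np.array([-.335,.942]);a=f[:,:2]@t;b=f[:,:2]@n
xs=[];ys=[]
for lo in np.arange(a.min(),a.max(),.004):
    kk=(a>=lo)&(a<lo+.004)
    if kk.sum()>3: xs.append(a[kk].mean());ys.append(np.percentile(b[kk],3))
xs=np.array(xs);ys=np.array(ys);print(np.c_[xs,ys].round(4)[::4].tolist())
p=np.polyfit(xs,ys,1);res=ys-np.polyval(p,xs);g=abs(res)<.002;p=np.polyfit(xs[g],ys[g],1);print('edge yaw',np.degrees(np.arctan2(.335,.942)+np.arctan(p[0])),g.sum(),len(g))
# lever axis
# hole in side images
for s in ['0','6']:
    c=np.load('side%s.npy'%s,allow_pickle=True).item();P,ok=cloud(c);im=c['img']
    g=c['img'][172:192,280:300].astype(int);print(g.sum(2)[4:16,4:18])
```

```text
foot ((592.8265380859375, 103.93069458007812), (226.47515869140625, 107.905517578125), 19.008411407470703) 0.009266645994249
[[0.4821, -0.1444], [0.4981, -0.1531], [0.518, -0.1535], [0.5336, -0.1537], [0.5499, -0.1535], [0.566, -0.1525], [0.5821, -0.153], [0.5981, -0.153], [0.614, -0.1541], [0.6299, -0.1535], [0.6462, -0.1546], [0.6618, -0.1548], [0.6779, -0.1549], [0.6942, -0.1545]]
edge yaw 19.036461109693985 51 56
[[173 171 172 172 177 176 173 173 174 173 177 176 176 144]
 [174 176 173 174 174 172 168 171 172 173 175 178 182 140]
 [172 175 174 172 165 229 237 158 165 172 178 175 180 134]
 [175 170 174 171 195 346 356 164 171 174 177 175 169 120]
 [175 172 172 162 295 410 354 180 184 183 180 171 153 539]
 [171 173 168 162 377 452 314 196 199 197 189 168 143 546]
 [174 174 170 164 254 294 226 209 214 206 176 162 141 542]
 [177 175 175 172 185 210 217 215 208 187 175 271 312 504]
 [175 177 173 171 166 173 190 196 279 353 352 343 305 278]
 [176 175 173 177 323 390 350 354 340 308 250 201 181 158]
 [179 175 172 212 296 326 300 252 207 188 171 159 162 144]
 [176 175 168 173 190 199 189 171 163 160 163 166 168 238]]
[[176 174 175 175 179 174 180 180 179 180 180 182 180 147]
 [176 180 174 180 176 175 172 175 175 177 179 181 186 141]
 [177 178 177 173 169 234 243 160 169 177 180 177 183 138]
 [181 178 175 172 201 352 362 166 176 180 179 178 172 120]
 [179 175 175 164 301 416 360 184 189 188 184 175 158 548]
 [176 175 171 165 382 460 322 201 205 203 194 169 149 551]
 [178 176 174 168 260 298 232 214 216 211 181 165 144 549]
 [178 180 178 174 189 213 221 219 209 194 179 274 320 507]
 [182 182 175 174 169 178 192 200 283 360 359 349 309 341]
 [180 182 175 176 330 398 357 359 347 313 257 203 185 202]
 [182 180 175 215 302 335 305 254 211 190 176 163 163 147]
 [182 178 172 176 194 203 193 175 168 165 166 171 172 243]]
```

```bash
python3 -m jog '-3 12 1 0 0 0 1;-6 21 1 0 0 0 1;-7 25 1 0 0 0 1;-7 25 1 0 0 0 1;-7 25 1 0 0 0 1'
python3 - <<'E'
from h import *
for n in ['wrist','side','top']:
    c=camera(n);save(c,n+'7.png');np.save(n+'7.npy',c)
a=cv2.imread('pics/side7.png')[160:210,260:330];cv2.imwrite('pics/side7z.png',cv2.resize(a,None,fx=10,fy=10,interpolation=2))
E
python3 m.py 7
```

```text
time_s: 11.32
ee_pos: [0.5734, -0.0917, 0.0724]
eef_rot: [-1.572, 0.001, -1.235]
force: [0.0, -0.1, -0.7]
grip_width: 0.0134
wrist shank 3159
 mean [ 0.5478 -0.0182  0.0822] dir [-0.3198  0.9474 -0.0101] yaw 108.65 tip [0.533  0.0258 0.0817] z [0.0776 0.0844] zslope [-0.01   0.083] blat [-0.0058  0.0069]
 forktop 1165 ((530.549560546875, 34.88011932373047), (44.278358459472656, 6.641531944274902), 19.299882888793945) 0.09932379331766243
 face 912 [0.5311 0.0329] yaw of normal 109.0 ends [0.5103 0.0258] [0.552  0.0402]
side shank 105
 mean [ 0.5454 -0.0224  0.0772] dir [-0.3248  0.9458 -0.0059] yaw 108.95 tip [0.5303 0.0215 0.0769] z [0.0699 0.0825] zslope [-0.0058  0.0776] blat [-0.0069  0.0035]
 forktop 175 ((519.7551879882812, 68.40951538085938), (46.14107131958008, 79.25306701660156), 18.588388442993164) 0.09789201192150405
 face 99 [0.5291 0.0341] yaw of normal 106.26 ends [0.5086 0.0281] [0.5527 0.041 ]
top shank 0
 forktop 233 ((520.8283081054688, 94.87774658203125), (31.70469093322754, 58.15535354614258), 54.82954406738281) 0.09864306396412291
```

View pics/wrist7.png

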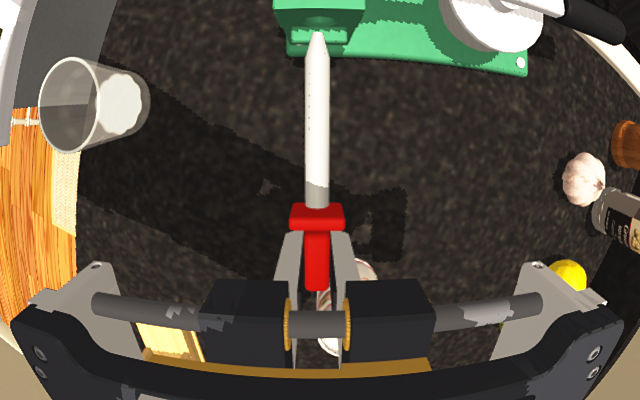

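View pics/side7z.png

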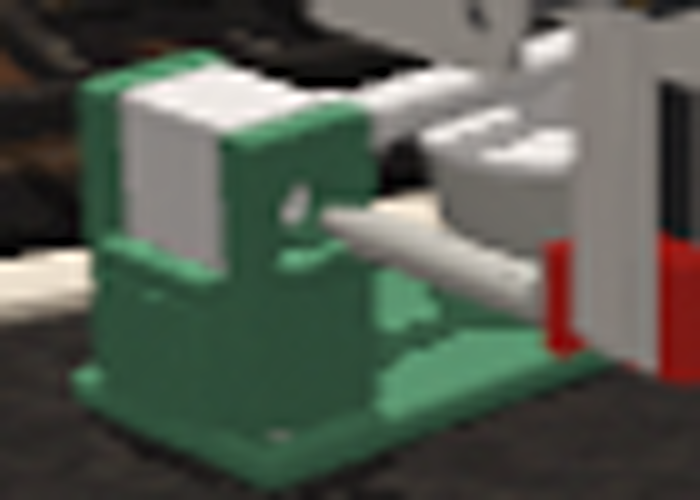

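Run:
```python
from h import *
a=cv2.imread('pics/wrist7.png')[0:60,260:380];cv2.imwrite('pics/w7z.png',cv2.resize(a,None,fx=6.6,fy=6.6,interpolation=2))
c=np.load('wrist7.npy',allow_pickle=True).item()
R=cv2.Rodrigues(np.array(c['rvec'],float))[0]
def pr(X):
    x,y,z=R@np.array(X)+np.array(c['tvec']).reshape(3);r=np.hypot(x,y);t=np.arctan2(r,z);return c['cx']+c['fx']*t*x/r,c['cy']+c['fy']*t*y/r
print(pr([.5311,.0335,.075]),pr([.533,.0258,.075]),pr([.533,.0258,.082]))
# lateral edges of shank & cheek in wrist 3D
P,ok=cloud(c,True);t=np.array([.944,.329]);n=np.array([-.329,.944])
im=c['img'].astype(int);G=im[...,1]-im[...,0]>20
for lo in (.070,.080,.085,.090,.095):
    k=ok&G&(P[...,2]>lo)&(P[...,2]<lo+.005)&(abs(P[...,:2]@n+.1435)<.005);b=P[k][:,:2]@t;print(lo,k.sum(),b.min(),b.max(),(b.min()+b.max())/2)
g=(abs(im[...,0]-im[...,2])<25)&(im[...,0]>80)
for lo in np.arange(-.26,-.15,.015):
    k=ok&g&(abs(P[...,:2]@n-lo)<.004)&(P[...,2]>.07)&(P[...,2]<.09)&(abs(P[...,:2]@t-.512)<.012);b=P[k][:,:2]@t
    if len(b):print('sh',lo.round(3),len(b),b.min().round(4),b.max().round(4),((b.min()+b.max())/2).round(4),P[k][:,2].max().round(4))
```

```text
(np.float64(319.03678568994644), np.float64(20.793021755488752)) (np.float64(317.7259518942584), np.float64(33.576815345620105)) (np.float64(317.75704661561815), np.float64(30.501593181471634))
0.07 143 0.49019121653635694 0.5338511133500314 0.5120211649431942
0.08 137 0.4902365268863944 0.5339802487450289 0.5121083878157117
0.085 198 0.4902650104148167 0.5339369602000922 0.5121009853074544
0.09 268 0.49018139213483547 0.5343322762827287 0.5122568342087821
0.095 418 0.4901851869741265 0.5344459285804545 0.5123155577772904
sh -0.245 284 0.5042 0.5178 0.511 0.0847
sh -0.23 296 0.5044 0.5176 0.511 0.0848
sh -0.215 306 0.5045 0.5174 0.511 0.0849
sh -0.2 320 0.5046 0.518 0.5113 0.085
sh -0.185 313 0.5046 0.5179 0.5113 0.0852
sh -0.17 310 0.504 0.5178 0.5109 0.0857
sh -0.155 153 0.5062 0.5163 0.5112 0.0823
```

View pics/w7z.png

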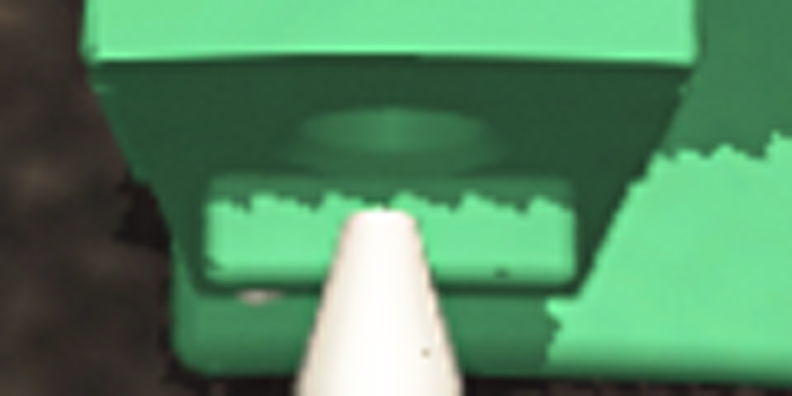

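The zoomed wrist view shows the tip (zoom (385,215)) just in front of the hole (zoom (395,135)), about 1 mm left of its centre. I'll correct that and insert.

```bash
python3 -m jog '1 0 -1 0 0 0 1;1 0 -1 0 0 0 1;-1 5 -1 0 0 0 1;-3 10 -1 0 0 0 1;-4 15 -1 0 0 0 1;-5.7 19.2 -1 0 0 0 1;-5.7 19.2 -1 0 0 0 1;-5.7 19.2 -1 0 0 0 1'
```

```text
time_s: 12.13
ee_pos: [0.5678, -0.0727, 0.0713]
eef_rot: [-1.572, 0.001, -1.235]
force: [-0.3, -0.3, -1.3]
grip_width: 0.014
```

```bash
python3 -m jog '-2 5 0 0 0 0 1;-3.3 9.4 0 0 0 0 1;-5 14.2 0 0 0 0 1;-5 14.2 0 0 0 0 1;-5 14.2 0 0 0 0 1'; python3 -m jog '-2 5 0 0 0 0 1;-3.3 9.4 0 0 0 0 1;-5 14.2 0 0 0 0 1;-5 14.2 0 0 0 0 1;-5 14.2 0 0 0 0 1'
```

```text
time_s: 12.55
ee_pos: [0.5627, -0.0582, 0.0714]
eef_rot: [-1.572, 0.001, -1.235]
force: [-0.0, -0.6, -1.2]
grip_width: 0.0134
time_s: 12.97
ee_pos: [0.5577, -0.0437, 0.0714]
eef_rot: [-1.572, 0.001, -1.234]
force: [0.1, 0.3, -0.6]
grip_width: 0.0137
```

```bash
python3 -m jog '-2 5 0 0 0 0 1;-3.3 9.4 0 0 0 0 1;-5 14.2 0 0 0 0 1;-6.6 18.9 0 0 0 0 1;-6.6 18.9 0 0 0 0 1;-6.6 18.9 0 0 0 0 1'; python3 -m jog '-2 5 0 0 0 0 1;-3.3 9.4 0 0 0 0 1;-5 14.2 0 0 0 0 1;-6.6 18.9 0 0 0 0 1;-6.6 18.9 0 0 0 0 1;-6.6 18.9 0 0 0 0 1'
python3 - <<'E'
from h import *
for n in ['wrist','side']:
    c=camera(n);save(c,n+'8.png');np.save(n+'8.npy',c)
a=cv2.imread('pics/side8.png')[160:210,260:330];b=cv2.imread('pics/wrist8.png')[0:250,220:420]
cv2.imwrite('pics/8z.png',np.hstack([cv2.resize(a,(490,500),interpolation=2)[:350],cv2.resize(b,(280,350))]))
E
```

```text
time_s: 13.47
ee_pos: [0.5511, -0.0244, 0.0715]
eef_rot: [-1.572, 0.001, -1.234]
force: [0.9, -0.4, -0.5]
grip_width: 0.0138
time_s: 13.97
ee_pos: [0.5444, -0.0053, 0.0716]
eef_rot: [-1.572, 0.0, -1.233]
force: [0.1, 0.3, -0.5]
grip_width: 0.0137
```

View pics/8z.png

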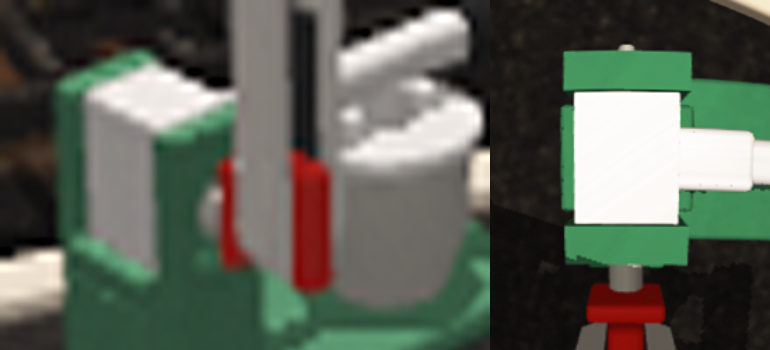

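The tip shows beyond the far cheek (zoom (625,47)) with about 15 mm to go. I'll finish seating it.

```bash
python3 -m jog '-1.6 4.7 0 0 0 0 1;-3 8.5 0 0 0 0 1;-4.3 12.3 0 0 0 0 1;-4.3 12.3 0 0 0 0 1;-4.3 12.3 0 0 0 0 1'; python3 -m jog '-0.7 1.9 0 0 0 0 1;-0.7 1.9 0 0 0 0 1;-0.7 1.9 0 0 0 0 1'; python3 -m jog '-0.7 1.9 0 0 0 0 1;-0.7 1.9 0 0 0 0 1;-0.7 1.9 0 0 0 0 1'
```

```text
time_s: 14.48
ee_pos: [0.5402, 0.007, 0.0716]
eef_rot: [-1.572, 0.0, -1.233]
force: [-0.3, 1.0, -0.8]
grip_width: 0.0137
time_s: 14.73
ee_pos: [0.5395, 0.0089, 0.0716]
eef_rot: [-1.572, 0.0, -1.233]
force: [0.5, 0.5, -1.1]
grip_width: 0.0138
time_s: 14.98
ee_pos: [0.5391, 0.0099, 0.0716]
eef_rot: [-1.572, -0.001, -1.233]
force: [2.1, -6.8, -1.7]
grip_width: 0.0136
```

```bash
python3 -m jog '-0.7 1.9 0 0 0 0 1;-0.7 1.9 0 0 0 0 1;-0.7 1.9 0 0 0 0 1'
python3 - <<'E'
from h import *
for n in ['wrist','side']:
    c=camera(n);save(c,n+'9.png');np.save(n+'9.npy',c)
a=cv2.imread('pics/side9.png')[160:210,260:330];b=cv2.imread('pics/wrist9.png')[0:250,220:420]
cv2.imwrite('pics/9z.png',np.hstack([cv2.resize(a,(490,500),interpolation=2)[:350],cv2.resize(b,(280,350))]))
E
```

```text
time_s: 15.23
ee_pos: [0.5391, 0.01, 0.0717]
eef_rot: [-1.571, -0.005, -1.234]
force: [5.8, -14.7, -4.1]
grip_width: 0.0136
```

View pics/9z.png

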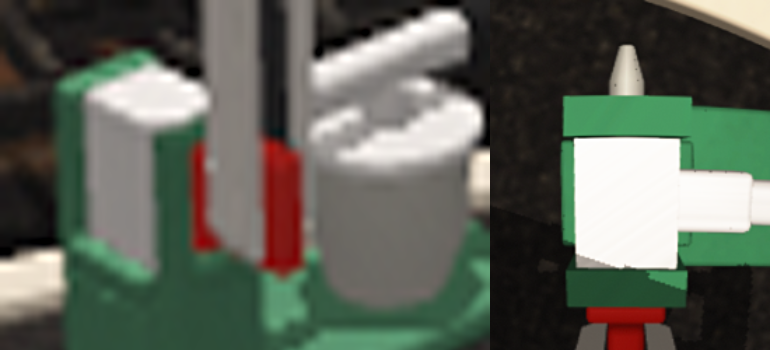

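The head plate is flush on the cheek and the tip is about 24 mm clear of the far side. I'll release and lift straight up.

```bash
python3 -m jog '0 0 0 0 0 0 1;0 0 0 0 0 0 0.6;0 0 0 0 0 0 0.6;0 0 0 0 0 0 0.6;0 0 0 0 0 0 0.6;0 0 0 0 0 0 0.6;0 0 0 0 0 0 0.6'; python3 -m jog '0 0 0 0 0 0 0.6;0 0 15 0 0 0 0.6;0 0 45 0 0 0 0.6;0 0 80 0 0 0 0.6;0 0 110 0 0 0 0.6;0 -60 130 0 0 0 0.6;0 -60 130 0 0 0 0.6;0 -60 130 0 0 0 0.6;0 -60 130 0 0 0 0.6'
python3 - <<'E'
from h import *
for n in ['wrist','side','top']:
    c=camera(n);save(c,n+'10.png');np.save(n+'10.npy',c)
a=cv2.imread('pics/side10.png')[160:210,260:330];b=cv2.imread('pics/wrist10.png')
cv2.imwrite('pics/10z.png',np.vstack([cv2.resize(a,(392,280),interpolation=2),cv2.resize(b,(392,245))]))
c=np.load('wrist10.npy',allow_pickle=True).item();P,ok=cloud(c,True);t=np.array([.944,.329]);n=np.array([-.329,.944]);im=c['img'].astype(int)
red=ok&(im[...,0]>100)&(im[...,1]<70)&(im[...,2]<70)&(np.linalg.norm(P[...,:2]-[.535,.02],axis=-1)<.08)
p=P[red];print('red n max',np.percentile(p[:,:2]@n,[1,99]),'t',np.percentile(p[:,:2]@t,[1,99]),'z',p[:,2].max())
f=p[p[:,2]>.097];print(len(f),cv2.minAreaRect(f[:,:2].astype(np.float32)*1000))
f=P[ok&(P[...,2]>.094)&(P[...,2]<.106)&(abs(P[...,:2]@t-.512)<.04)&(P[...,:2]@n>-.1425)&(P[...,:2]@n<-.05)];print('fork',cv2.minAreaRect(f[:,:2].astype(np.float32)*1000))
for x in ['tumbler_mid','tin_mid','mill_mid','spice_jar_mid']:
    m=masks_of(x,'side');print(x,m[0]['extent'] if m else None)
E
```

```text
time_s: 15.92
ee_pos: [0.5391, 0.0101, 0.0718]
eef_rot: [-1.571, -0.004, -1.234]
force: [0.4, 0.3, 0.3]
grip_width: 0.0378
time_s: 16.67
ee_pos: [0.5391, -0.0505, 0.2019]
eef_rot: [-1.57, -0.004, -1.236]
force: [-0.6, 0.7, -0.1]
grip_width: 0.0376
red n max [-0.18745116 -0.14504297] t [0.49807188 0.52862169] z 0.31769417244232895
708 ((533.2164306640625, 0.9517288208007812), (68.68696594238281, 36.187843322753906), 83.55513763427734)
fork ((519.0489501953125, 69.67300415039062), (44.16735076904297, 75.0048599243164), 19.241352081298828)
tumbler_mid [232.1, 194.7, 258.2, 235.3]
tin_mid [340.8, 194.6, 366.7, 228.6]
mill_mid [392.1, 170.1, 415.7, 246.7]
spice_jar_mid [374.8, 214.6, 402.0, 270.5]
```

View pics/10z.png

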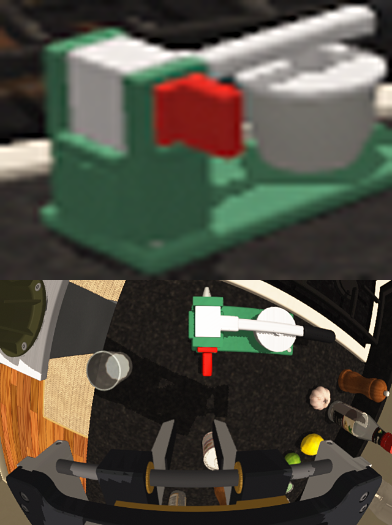

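Run:
```python
from h import *
a=cv2.imread('pics/wrist10.png')[0:180,270:400];cv2.imwrite('pics/w10z.png',cv2.resize(a,None,fx=3.3,fy=3.3,interpolation=2))
c=np.load('wrist10.npy',allow_pickle=True).item();P,ok=cloud(c,True);t=np.array([.944,.329]);n=np.array([-.329,.944]);im=c['img'].astype(int)
b=abs(P[...,:2]@t-.512)<.02
near=(P[...,2]>.06)&(P[...,2]<.12)&ok&b
red=near&(im[...,0]>90)&(im[...,1]<70); gr=near&(im[...,1]-im[...,0]>20)&(P[...,2]>.097)
print((P[red][:,:2]@n).max(),(P[red][:,:2]@n).min(),(P[gr][:,:2]@n).min(),np.percentile(P[gr][:,:2]@n,2))
s=near&(P[...,:2]@n>-.064)&(P[...,:2]@n<-.02);q=P[s];print('tip',len(q),(q[:,:2]@n).max(),np.median(q[:,:2]@t))
```

```text
-0.14429186490332835 -0.3404295472063875 -0.14358281841254464 -0.14335692821842336
tip 155 -0.04519773350761924 0.5118759939505085
```

View pics/w10z.png

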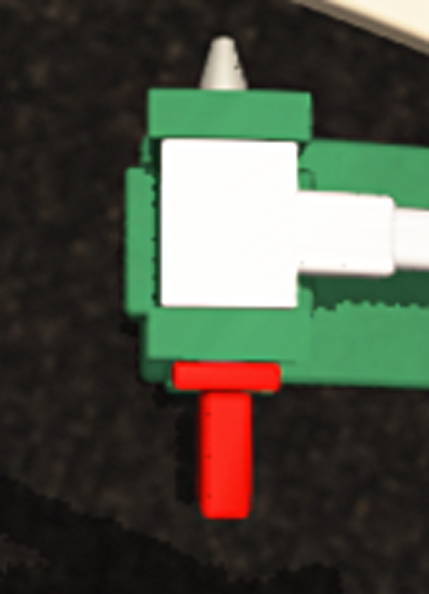

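The plate front and the cheek face agree within about 0.7 mm, the tip is 98 mm past the face and the lug is centred in the fork. Handing in.

```bash
python3 -c "
from station import hand_in
print(hand_in())"
```

```text
the job is handed in; nothing more can be done
None
```

The pin is seated in the press and let go, and I handed the job in at about 17 s on the robot's clock. I drew it from the keeper by its shank, laid it flag up on the bare worktop and let go. I then took it by the flag and pushed it through fork, lever and fork until it stopped.

**Seating:** the push force rose to about 15 N at the stop with no further travel. After release, the wrist camera put the head plate within about 0.7 mm of the entry cheek and the tip about 98 mm past it.

**Lever:** it looked centred in the fork in the last picture. I judged that by eye and did not measure the lever hole itself.

**Bystanders:** none was seen to move. In the side camera, the jar, tumbler, tin and mill showed only pixel-level differences from the start (up to about 4 px), which I put down to detector scatter. I did not re-measure their positions.

**Disagreement:** the top and side cameras differed by about 2–3 mm on where the keeper and fork were. I used the wrist camera for the final alignment, and no side force showed during the insertion.

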